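# Set and lock the preload spindle of a pump tester

## Task

Fit the big spanner, lying flat, on the tester's spindle with its handle over the curved rest, and turn the spindle clockwise until the handle meets the upright stop pin. Then, with the spanner left there to hold the spindle against the pin, push the locknut's lever clockwise until the nut is fully tight. Finally take the spanner off without turning the spindle off its setting, and lay it flat on the bench clear of the tester; leave everything else where it is.

Things in the scene. Friction and masses are not known exactly. Their poses are not given: they have to be found in the camera images.
- tester: Grey and aluminium stand fixed to the bench. Origin on the bench under the vertical spindle axis, z up. Base plate 120 x 120 x 12 mm, round housing 68 mm across up to z = 41 mm, above it the locknut (z 42 to 56 mm), then the spindle's shoulder and flat tang. All of it lies within 135 mm of the axis.
- rest (a point): Middle of the top (68 mm above the bench, level with the spindle's shoulder) of a curved aluminium rest that carries the fitted spanner's handle: an arc at radius 98 to 122 mm about the spindle axis, from about -34 to +64 degrees counter-clockwise of the tester's +x (this point at +15). Open below but for three thin posts and low base strips.
- stop (a point): Axis of the upright steel stop pin at the clockwise end of the rest, at z = 68 mm: 12 mm across, rising to z = 92 mm, 111 mm from the spindle axis. The fitted spanner's handle swings clockwise (seen from above) onto it; with its side against the pin the handle points 15 degrees clockwise of the tester's +x.
- tang (a point): Spindle axis at the top of its round shoulder (40 mm across, 68 mm above the bench), where the spanner's underside rests; turns with the spindle. The tang on it is 16 mm across the flats, 32 mm long (along this x), 14 mm high, plus a 5 mm lead-in 12.5 x 29 mm. A fitted spanner's +x lies along this +x, with the handle over the rest.
- spindle (a joint): Spindle angle, rad, growing clockwise seen from above. 0 is the setting (fitted spanner's handle against the stop pin). Starts at -1.0 to -0.4; friction 0.08 N m; range -1.2 to 0.9, so only the braced spanner stops it at the setting. The spanner has 0.05 rad of play on the tang either way. The locknut rides round with the spindle.
- locknut (a joint): Locknut angle relative to the spindle, rad, growing clockwise seen from above: starts at 0 to 0.4, fully tight (hard end) at 1.1. Its friction on the spindle is 0.25 N m, more than the spindle's own, so the spindle goes round with the nut unless it is held.
- lever_tip (a point): Centre of the 18 mm black ball on the locknut's lever, a level 10 mm round bar that runs radially from the hexagonal nut (58 mm across): 85 mm from the spindle axis, 49 mm above the bench. With spindle and locknut at 0 it points 215 degrees counter-clockwise of the tester's +x; it turns clockwise by spindle + locknut.
- spanner: The big open-ended spanner, plain steel, 12 mm thick, 0.22 kg, 170 mm long, handle 16 mm wide, jaw slot 17.7 mm wide, head 41 mm wide; lies flat to the left or right of the tester. Origin on its underside at the point to grip, near its centre of mass; +x runs to the handle's end (90 mm away), the jaw centre lies 60 mm the other way.
- jaw (a point): Middle of the spanner's jaw slot, on its underside. The slot is open towards the spanner's -x (jaw tips 20 mm away); its floor is 19 mm towards +x.
- small_spanner: The other open-ended spanner, also plain steel: 12 mm thick, 145 mm long, handle 13 mm wide, jaw slot only 11 mm wide, too small for the spindle. A bystander, on the other side of the tester from the big one. Origin on its underside, under its handle's middle; +x towards the handle's end.
- syringe: Empty clear syringe lying on its flanges, about 155 mm long, 50 mm wide, 38 mm high; bystander.
- pen: Black pen, 130 x 11 x 14 mm, lying flat; bystander.
- vial: Small glass jar with a white cap, 38 mm across, 55 mm high; bystander.
- weight: Steel calibration weight with a knob, 42 mm across, 48 mm high; bystander.
- spare_nut: Loose dark steel ring nut, 32 mm across, 12 mm high, lying flat; bystander.
- screwdriver: Screwdriver, 170 mm long, lying flat; bystander.
- fuse_box: Small cardboard box, 70 x 45 x 25 mm; bystander.
Not all that is in view belongs to the job. What is shaped like the spanner but orange is not meant.

How it is judged:
On the way, in this order (a step that is already met when the one before it is completed fails the run):
1. the big spanner sits flat on the spindle's shoulder with the tang in its jaws (horizontal distance between jaw and tang below 0.01 m and z of jaw in the frame of tang between -0.005 and 0.005 m and angle between the x axis of spanner and the x axis of tang, either way round below 0.15 rad and angle between spanner's own z axis and vertical below 0.1 rad), for 0.2 s.
2. with the spanner on it, the spindle is turned to its setting (within 0.15 rad), the handle at the stop pin (all of step 1 and value of joint spindle between -0.15 and 0.15 rad), for 0.2 s.
3. the locknut is turned tight (1.02 rad or more) while the spanner still holds the spindle at its setting (all of step 2 and value of joint locknut above 1.02 rad), for 0.2 s.
At the end, for the whole second after the job is handed in: The locknut is tight (joint 1.02 rad or more), the spindle is within 0.15 rad of its setting (joint between -0.15 and 0.15), and the big spanner lies flat and at rest on the bench, its grip point at least 100 mm from the spindle axis (value of joint locknut above 1.02 rad and value of joint spindle between -0.15 and 0.15 rad and height (world z) of spanner below 0.006 m and angle between spanner's own z axis and vertical below 0.08 rad and horizontal distance between spanner and tester above 0.1 m and linear speed of spanner below 0.02 m/s); the robot touches nothing.
It fails at once if the small spanner or another bystander is moved by more than 30 mm (distance of any of small_spanner, syringe, pen, vial, weight, spare_nut, screwdriver, fuse_box from where it was at the start of the episode above 0.03 m).
It also fails if it takes over 72 s, if anything falls off the work surface, if the arm or the gripper's body presses on something with over 40 N, if the wrist force passes 120 N, or if a joint passes its speed limit or range.

## Robot

A 6-joint arm with a two-finger parallel gripper is mounted at the origin on the work surface. World frame = base frame: x ahead of the robot, y to its left, z up, the work surface at z = 0. Lengths are in m, angles in rad, forces in N, time in s.
With the tool pointing down it reaches from about 0.325 to 0.9 m from the base axis. Payload 3.5 kg.
Tool frame: the origin (TCP) lies at the very end of the fingers, on their centre line; the grasp point (between the pads) lies 19 mm behind it; z points along the fingers, y is the direction in which the jaws open and shut (so a half turn about z gives the same grasp; the last joint's range is limited). The gripper opens to 85 mm and grips with 20 to 120 N. Pads are 22 mm wide; open, the fingers measure 114 mm over their backs; the gripper's body (76 mm by 85 mm) begins 54 mm behind the grasp point. The pads swing forward as they close: fully open they stand 13 mm farther back than shut.
Start: joints at [-1.221, 0.276, -0.026, 1.268, 0, 1.467], TCP at [0.273, -0.562, 0.231] pointing down, gripper open.
Joint ranges: [-3.12, 3.12], [-0.85, 1.88], [-1.08, 1.24], [-1.95, 2.15], [-1.57, 1.53], [-3.14, 3.14]. Speed limits (rad/s): [2.57, 2.57, 3.14, 3.14, 3.14, 3.14].

## Interface

Orientations are given as a unit quaternion [w, x, y, z].
In Python, from rig import bot gives the robot as it stands. The module is installed in compiled form; this text tells all that it offers.
- The arm moves only by the tool play_rows, never from a script. Its argument "moves" is a list of rows, each an object of numbers: "tx", "ty", "tz": the shift along the tool's x, y, z in cm; "yaw": the turn about the tool's z in degrees. In form: [{"tx": .., "ty": .., "tz": .., "yaw": ..}, ...]. A call has 1 to 5 rows; each row shifts and turns the commanded pose from where the row before left it, along the tool's axes as they then stand; what a row does not reach is not made up. A row lasts 1/8 s, in which the tool goes at most 62.5 mm and 10.7 degrees, less where a joint would pass 70% of its speed; a pose out of reach is approached as far as the arm can. A call is refused whole if a number of a shift passes 6.25 or a number of a turn 10.7, either way. A call with a gripper value outside its range is refused whole. "claw" is the gripper command: -1 is shut, 1 is fully open, values between are in proportion, set as the call begins (left out, the last holds). The fingers move at their own pace and stop on an object; "newtons" is the grip in N (left out, the last holds). Time passes only in rows, so rows that do not move let the fingers close. It gives the time, the measured TCP pose, the force and the opening at its end, in the units of the state.
- bot.sense(): the state, without advancing time (a new reading comes with each control period).
- bot.grab_frame(name): name is "scene" or "top" or "wrist"; returns a dict with "color" (384x512x3 uint8, red, green, blue), "z_map" (384x512 float32, m along the optical axis (not along the pixel's ray), 0 where there is no reading), "intrinsics" (3x3 intrinsics, pixels), "D" ([k1, k2, p1, p2, k3] as OpenCV has them; the pictures are not rectified), "extrinsics" (4x4, takes a point from camera to world coordinates). Camera axes: x right, y up, looking along -z (the intrinsics and any distortion apply to the point x, -y, -z); pixel columns grow to the right and rows downward; lengths in m; the calibration is good to about 2 mm. A picture is of the moment at which its call begins.
- bot.finish_job(): hands the job in, once; it reports no verdict.
The state is a dict: "clock": time; "joint_positions": joint angles; "dq": joint speeds; "tau": joint torques, N m; "tcp_pos": TCP position; "eef_rot": TCP orientation; "wrist_force": force on the tool from outside, world axes, zero at the start; "torque": the same for the moment, N m; "finger_gap": finger opening in m.
Only numpy, scipy, OpenCV 4.12 (cv2) and the standard library are available. Lean on these libraries where they do the work, as an engineer would, in place of code of your own. Each camera call takes 0.05 s, during which the arm holds its last target. There are 200 camera calls.

## Working session

There is one attempt and no reset: what is moved stays moved. The work goes in short steps, Python scripts to look and compute and a tool call to move; the robot and the scene stay as the last step left them, time stands still between calls to the robot, and variables do not carry over. Pictures are saved under pics/ and viewed, about 8 in all and at most 12, crops included, and the job is handed in when it is done.

Besides the shell and the picture viewer there is one more tool, called as name(argument=value, ...) on one line, values as JSON. play_rows: Moves the arm, as the interface text tells. Its arguments: {"type":"object","properties":{"moves":{"type":"array","items":{"type":"object","properties":{"tx":{"type":"number"},"ty":{"type":"number"},"tz":{"type":"number"},"yaw":{"type":"number"}}}},"claw":{"type":"number"},"newtons":{"type":"number"}},"required":["moves"]}

```bash
mkdir -p pics; cat > h.py <<'E'
from rig import bot
import numpy as np, cv2
def grab(n):
    f=bot.grab_frame(n); return f
def world(f):
    z=f["z_map"]; H,W=z.shape
    u,v=np.meshgrid(np.arange(W),np.arange(H))
    p=cv2.undistortPoints(np.stack([u,v],-1).reshape(-1,1,2).astype(np.float64),np.array(f["intrinsics"]),np.array(f["D"])).reshape(H,W,2)
    P=np.stack([p[...,0]*z,-p[...,1]*z,-z,np.ones_like(z)],-1)
    w=(P@np.array(f["extrinsics"]).T)[...,:3]; w[z==0]=np.nan
    return w
def save(n,f,crop=None,s=1):
    im=f["color"][...,::-1]
    if crop: im=im[crop[1]:crop[3],crop[0]:crop[2]]
    cv2.imwrite("pics/"+n,cv2.resize(im,None,fx=s,fy=s,interpolation=cv2.INTER_CUBIC))
E
python3 - <<'E'
from h import *
s=bot.sense(); print(s)
f=grab("top"); w=world(f); save("a.png",f,None,1.5)
np.save("top.npy",w)
g=grab("scene"); save("b.png",g,None,1.5); np.save("scene.npy",world(g))
np.save("topc.npy",f["color"]); np.save("scenec.npy",g["color"])
for v in range(0,384,64): print([tuple(np.round(w[v,u],2)) for u in range(0,512,128)])
E
```

```text
{'clock': 0.0, 'joint_positions': array([-1.22138073e+00,  2.77115423e-01, -2.79302120e-02,  1.26800269e+00,
        1.07338251e-06,  1.46741397e+00]), 'dq': array([-2.44059759e-03,  1.93608143e-03, -3.13338915e-04, -1.82841920e-03,
        6.92814443e-04,  7.35726408e-06]), 'tau': array([ 2.30227251e-04, -4.45510948e+01,  2.95200384e+01,  1.63276226e-02,
       -2.30641517e-04, -4.91783936e-06]), 'tcp_pos': array([ 0.27315172, -0.56125702,  0.23014738]), 'eef_rot': array([-1.11755573e-03,  9.74480415e-01,  2.24469714e-01, -1.37634863e-04]), 'wrist_force': array([ 0.34172117, -0.36495391,  0.15619296]), 'torque': array([ 0.03633604, -0.01873471,  0.03773987]), 'finger_gap': 0.08563802871432019}
[(np.float64(1.03), np.float64(0.74), np.float64(-0.0)), (np.float64(1.03), np.float64(0.37), np.float64(0.0)), (np.float64(1.04), np.float64(0.01), np.float64(-0.0)), (np.float64(1.01), np.float64(-0.32), np.float64(0.09))]
[(np.float64(0.84), np.float64(0.72), np.float64(0.0)), (np.float64(0.85), np.float64(0.36), np.float64(-0.0)), (np.float64(0.83), np.float64(0.01), np.float64(0.07)), (np
[... 246 characters left out ...]
oat64(-0.35), np.float64(0.0))]
[(np.float64(0.47), np.float64(0.64), np.float64(0.09)), (np.float64(0.49), np.float64(0.34), np.float64(0.0)), (np.float64(0.5), np.float64(-0.0), np.float64(0.0)), (np.float64(0.51), np.float64(-0.35), np.float64(0.0))]
[(np.float64(0.31), np.float64(0.68), np.float64(0.0)), (np.float64(0.32), np.float64(0.34), np.float64(0.0)), (np.float64(0.33), np.float64(-0.01), np.float64(-0.0)), (np.float64(0.34), np.float64(-0.35), np.float64(0.0))]
[(np.float64(0.14), np.float64(0.67), np.float64(0.0)), (np.float64(0.15), np.float64(0.33), np.float64(0.0)), (np.float64(0.16), np.float64(-0.01), np.float64(0.0)), (np.float64(0.17), np.float64(-0.35), np.float64(0.0))]
```

View pics/a.png

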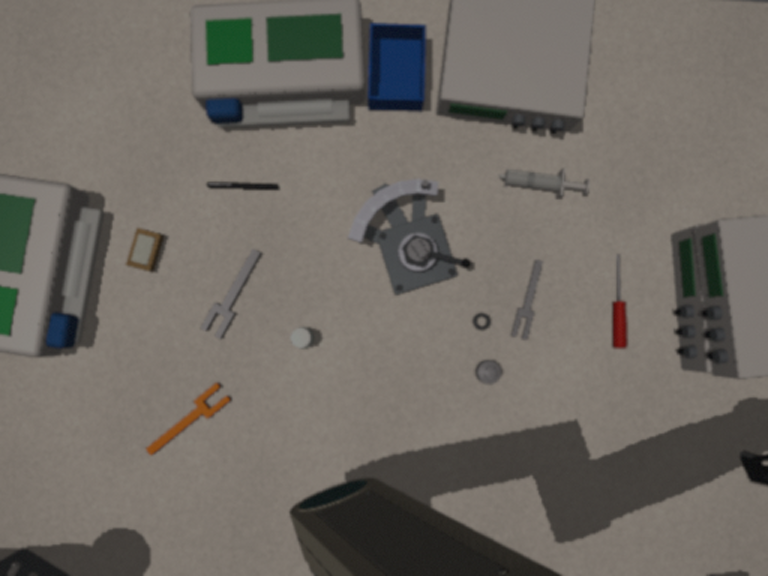

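View pics/b.png

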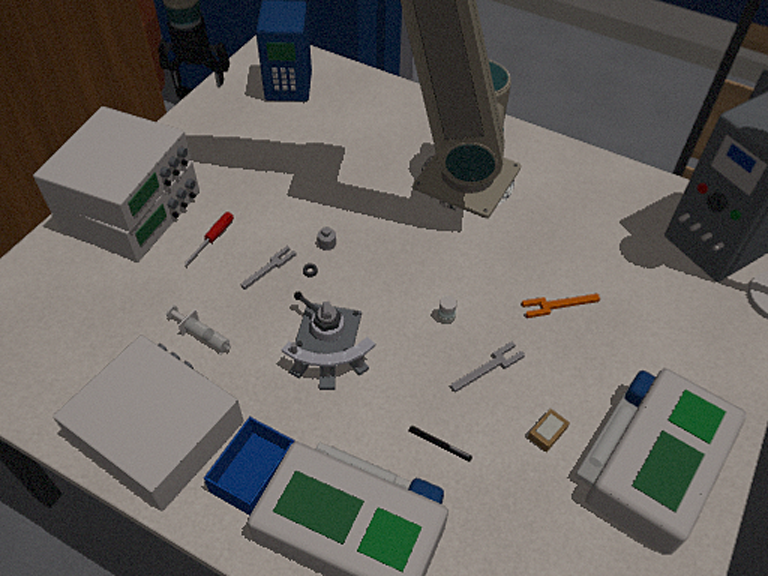

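The left steel spanner at (232,293) in a.png looks larger than the right one at (527,300). The orange one at (190,418) is excluded. I'll measure both and confirm in a crop.

```bash
python3 - <<'E'
from h import *
from scipy.optimize import least_squares
w=np.load("top.npy"); c=np.load("topc.npy")
def reg(x0,y0,x1,y1,lo,hi):
    m=np.zeros(w.shape[:2],bool); m[int(y0/1.5):int(y1/1.5),int(x0/1.5):int(x1/1.5)]=1
    return m&(w[...,2]>lo)&(w[...,2]<hi)
for n,r in (("L",(190,240,275,345)),("R",(500,250,555,345))):
    m=reg(*r,.005,.03); P=w[m]; print(n,m.sum(),np.median(P[:,2]))
    (cx,cy),(a,b),an=cv2.minAreaRect((P[:,:2]*1000).astype(np.float32)); print(cx,cy,a,b,an)
    q=P[:,:2]; mu=q.mean(0); U=np.linalg.svd(q-mu)[2][0]; t=(q-mu)@U; nn=(q-mu)@np.array([-U[1],U[0]])
    print(mu,U,t.min(),t.max(), [ (round(a*1e3),round(np.ptp(nn[(t>=a)&(t<a+.012)])*1e3)) for a in np.arange(-.09,.09,.012) if ((t>=a)&(t<a+.012)).sum()>1])
# rest
m=reg(340,160,450,250,.062,.075); P=w[m]; print("rest",len(P),np.median(P[:,2]))
def res(p):
    d=np.hypot(P[:,0]-p[0],P[:,1]-p[1])
    return np.maximum(d-.1225,0)+np.maximum(.0975-d,0)+0.05*(d-.11)
s=least_squares(res,[.64,0]); print("rest ctr",s.x,np.sqrt(np.mean(s.fun**2)))
d=P[:,:2]-s.x; a=np.degrees(np.arctan2(d[:,1],d[:,0])); print("arc",np.percentile(a,[0,2,98,100]))
m=reg(400,160,450,210,.08,.1); print("pin",m.sum(),w[m].mean(0),w[m][:,2].max())
m=reg(385,220,445,290,.075,.095); P=w[m]; print("tang",m.sum(),P.mean(0),P[:,2].max(),cv2.minAreaRect((P[:,:2]*1000).astype(np.float32)))
m=reg(385,220,445,290,.063,.072); P=w[m]; print("sh",m.sum(),P.mean(0))
m=reg(380,210,490,300,.045,.065)&(np.hypot(w[...,0]-s.x[0],w[...,1]-s.x[1])>.07)&(np.hypot(w[...,0]-s.x[0],w[...,1]-s.x[1])<.097); P=w[m]; print("ball",m.sum(),P.mean(0),P[:,2].max())
im=c[...,::-1]
A=cv2.resize(im[155:235,125:190],(390,480),interpolation=2); B=cv2.resize(im[105:205,225:325],(480,480),interpolation=2); C=im[160:240,330:395];
cv2.imwrite("pics/c.png",cv2.resize(np.hstack([A,cv2.resize(C,(390,480),interpolation=2)]),None,fx=1,fy=1))
cv2.imwrite("pics/d.png",B)
E
```

```text
L 593 0.01170663628909252
483.86700439453125 272.70660400390625 185.73492431640625 150.85765075683594 2.8196418285369873
[0.47732419 0.27252633] [-0.91076393  0.41292743] -0.12088149236841612 0.10405806249001162 [(-90, 29), (-78, 60), (-66, 121), (-54, 157), (-42, 81), (-30, 153), (-18, 85), (-6, 107), (6, 139), (18, 155), (30, 117), (42, 140), (54, 79), (66, 69)]
R 408 0.0116982744717411
490.5222473144531 -260.4366455078125 167.97361755371094 95.907958984375 0.8392835259437561
[ 0.48248296 -0.25910554] [-0.99259591  0.12146344] -0.09338090590105304 0.07958381297266355 [(-90, 56), (-78, 83), (-66, 71), (-54, 77), (-42, 90), (-30, 53), (-18, 72), (-6, 69), (6, 67), (18, 55), (30, 69), (42, 80), (54, 77), (66, 84)]
rest 709 0.06838433635760555
rest ctr [ 0.54644263 -0.02872759] 0.014241461839670845
arc [-67.16164535 -55.27763987  67.36674129  70.09260824]
pin 22 [ 0.67248823 -0.06471544  0.09132996] 0.09542782527759974
tang 87 [ 0.56185429 -0.05792155  0.08562978] 0.09327204112825616 ((562.32421875, -58.46296691894531), (31.1755313873291, 16.319110870361328), 35.856624603271484)
sh 92 [ 0.56101786 -0.05697523  0.06811805]
ball 41 [ 0.55012654 -0.11207895  0.05399263] 0.060196040273500895
```

View pics/c.png

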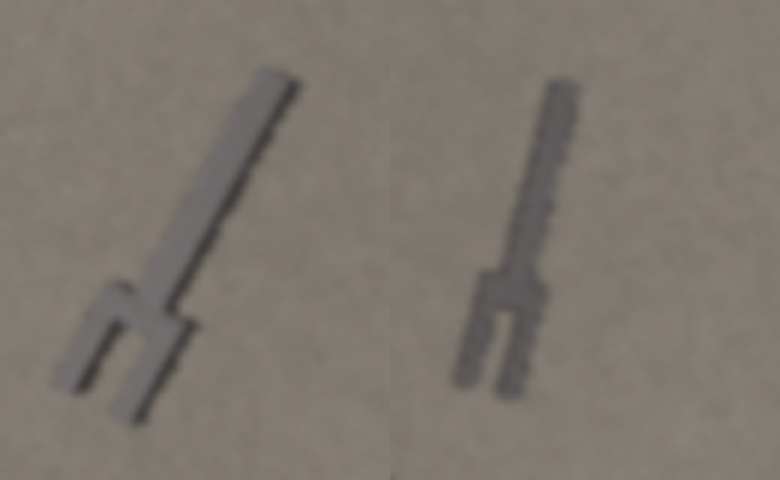

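The crop confirms it: the left spanner, at (232,293) in a.png, has the wide slot and the longer handle, so it is the big one. The right one has the narrow slot. Next I'll refine the poses with cleaner masks.

```bash
cat >> h.py <<'E'
def spanner_pose(f,w,x,y,rad=.14,lo=.008,hi=.016):
    """pose of flat big spanner near (x,y): grip-point xy, angle of +x (deg)"""
    m=(w[...,2]>lo)&(w[...,2]<hi)&(np.hypot(w[...,0]-x,w[...,1]-y)<rad)
    n,l,st,_=cv2.connectedComponentsWithStats(m.astype(np.uint8),connectivity=4); k=1+st[1:,4].argmax()
    P=w[l==k][:,:2]; return P
def fit(P,L=.170):
    from scipy.optimize import minimize
    from scipy.spatial import cKDTree
    # template: x from handle end +.09 to jaw tips -.08
    gx,gy=np.meshgrid(np.arange(-.08,.0901,.002),np.arange(-.0205,.0206,.002)); g=np.stack([gx,gy],-1).reshape(-1,2)
    head=(g[:,0]<-.033)&~((g[:,0]<-.041)&(abs(g[:,1])<.00885)); T=g[head|((g[:,0]>=-.033)&(abs(g[:,1])<.008))]
    best=None
    for a0 in np.arange(0,2*np.pi,np.pi/6):
        def cost(p):
            c,s=np.cos(p[2]),np.sin(p[2]); Q=T@np.array([[c,s],[-s,c]])+p[:2]
            d1=cKDTree(Q).query(P)[0]; d2=cKDTree(P).query(Q)[0]
            return (np.minimum(d1,.01)**2).mean()+(np.minimum(d2,.01)**2).mean()
        c0=P.mean(0)
        r=minimize(cost,[*c0,a0],method="Nelder-Mead",options=dict(initial_simplex=np.array([[*c0,a0],[c0[0]+.01,c0[1],a0],[c0[0],c0[1]+.01,a0],[*c0,a0+.2]]),xatol=1e-5,fatol=1e-10))
        if best is None or r.fun<best.fun: best=r
    return best.x[:2],np.degrees(best.x[2])%360,best.fun**.5
E
python3 - <<'E'
from h import *
for n in("top","scene"):
    w=np.load(n+".npy"); P=spanner_pose(None,w,.48,.27); print(n,len(P),fit(P))
    d=np.hypot(w[...,0]-.562,w[...,1]+.058)
    for nm,m in(("tang",(d<.025)&(w[...,2]>.078)&(w[...,2]<.09)),("pin",(np.hypot(w[...,0]-.672,w[...,1]+.065)<.02)&(w[...,2]>.086)&(w[...,2]<.096)),("ball",(d>.07)&(d<.097)&(w[...,0]<.58)&(w[...,2]>.05)&(w[...,2]<.062))):
        Q=w[m]
        if len(Q)>4: print(nm,len(Q),np.median(Q,0).round(4),[np.round(v,1) for v in cv2.minAreaRect((Q[:,:2]*1000).astype(np.float32))])
E
```

```text
top 443 (array([0.48185145, 0.26873502]), np.float64(332.3475484766594), np.float64(0.0016592600313339808))
tang 80 [ 0.5611 -0.059   0.0865] [array([562.3, -58.5]), array([31.3, 16.1]), np.float64(35.3)]
pin 20 [ 0.6727 -0.064   0.0922] [array([672.6, -64.1]), array([10.9,  9.8]), np.float64(0.6)]
ball 41 [ 0.5436 -0.1394  0.0558] [array([ 543.7, -137.3]), array([21.5, 15.7]), np.float64(89.7)]
scene 238 (array([0.48724165, 0.26998495]), np.float64(333.20860160435296), np.float64(0.0041606223022017655))
tang 49 [ 0.569  -0.0547  0.0844] [array([566.9, -54.7]), array([35.4, 15. ]), np.float64(32.4)]
pin 16 [ 0.6758 -0.0614  0.0923] [array([677.3, -60.5]), array([11.8,  8.9]), np.float64(29.9)]
ball 20 [ 0.5487 -0.1363  0.0556] [array([ 548.5, -137.5]), array([15.8, 12.6]), np.float64(50.9)]
```

play_rows(moves=[{"tx": 3.9, "ty": -4.7}, {"tx": 3.9, "ty": -4.7}, {"tx": 3.9, "ty": -4.7}, {"tx": 3.9, "ty": -4.7}, {"tx": 3.9, "ty": -4.7}], claw=1)

```text
$.moves[0]: bad value
```

play_rows(moves=[{"tx": 3.9, "ty": -4.7}, {"tx": 3.9, "ty": -4.7}, {"tx": 3.9, "ty": -4.7}, {"tx": 3.9, "ty": -4.7}, {"tx": 3.9, "ty": -4.7}])

```text
$.moves[0]: bad value
```

play_rows(moves=[{"tx": 3.9, "ty": -4.7}, {"tx": 3.9, "ty": -4.7}, {"tx": 3.9, "ty": -4.7}, {"tx": 3.9, "ty": -4.7}, {"yaw": -10.5}])

```text
$.moves[0]: bad value
```

play_rows(moves=[{"yaw": -10.5}, {"yaw": -10.5}, {"yaw": -10.5}, {"yaw": -10.5}, {"yaw": -10.5}])

```text
$.moves[0]: bad value
```

play_rows(moves=[{"yaw": -10.5}, {"yaw": -10.5}, {"yaw": -10.5}, {"yaw": -10.5}, {"yaw": -10.5}])

```text
$.moves[0]: bad value
```

play_rows(moves=[{"yaw": -10.5}, {"tz": 0}])

```text
$.moves[0]: bad value
```

```bash
cat >> h.py <<'E'
def theta(s=None):
    q=(s or bot.sense())["eef_rot"]; return np.degrees(2*np.arctan2(q[2],q[1]))%360
def need(x,y,z,th):
    """remaining tx,ty,tz (cm, current axes) and yaw (deg); do shifts first then yaw"""
    s=bot.sense(); p=s["tcp_pos"]; t=np.radians(theta(s)); d=np.array([x,y])-p[:2]
    dy=(theta(s)-th+180)%360-180
    return np.round([100*(d@[np.cos(t),np.sin(t)]),100*(d@[np.sin(t),-np.cos(t)]),100*(p[2]-z),dy],2)
def st():
    s=bot.sense(); print("t %.2f"%s["clock"],"p",s["tcp_pos"].round(4),"th %.1f"%theta(s),"F",s["wrist_force"].round(1),"gap %.4f"%s["finger_gap"],"q6 %.2f"%s["joint_positions"][5])
E
python3 - <<'E'
from h import *
st(); print(need(.482,.269,.05,152.4))
f=grab("wrist"); w=world(f); save("w1.png",f); 
P=spanner_pose(f,w,.482,.269); print(len(P),fit(P))
E
```

```text
t 0.10 p [ 0.2732 -0.5613  0.2303] th 25.9 F [-0.3  0.2 -0.6] gap 0.0857 q6 1.47
[  55.1   -65.53   18.03 -126.46]Traceback (most recent call last):
  File "<stdin>", line 4, in <module>
  File "h.py", line 19, in spanner_pose
    n,l,st,_=cv2.connectedComponentsWithStats(m.astype(np.uint8),connectivity=4); k=1+st[1:,4].argmax()
                                                                                      ~~~~~~~~~~~~~~~^^
ValueError: attempt to get argmax of an empty sequence
```

All four keys are evidently needed in each row.

play_rows(moves=[{"tx": 3.9, "ty": -4.7, "tz": 0, "yaw": 0}, {"tx": 3.9, "ty": -4.7, "tz": 0, "yaw": 0}, {"tx": 3.9, "ty": -4.7, "tz": 0, "yaw": 0}, {"tx": 3.9, "ty": -4.7, "tz": 0, "yaw": 0}, {"tx": 3.9, "ty": -4.7, "tz": 0, "yaw": 0}], claw=1)

```text
clock: 0.78
tcp_pos: [0.346, -0.2634, 0.2311]
eef_rot: [-0.0, 0.975, 0.224, 0.0]
wrist_force: [1.9, 0.4, 0.7]
finger_gap: 0.0855
```

play_rows(moves=[{"tx": 3.9, "ty": -4.7, "tz": 0, "yaw": 0}, {"tx": 3.9, "ty": -4.7, "tz": 0, "yaw": 0}, {"tx": 3.9, "ty": -4.7, "tz": 0, "yaw": 0}, {"tx": 3.9, "ty": -4.7, "tz": 0, "yaw": 0}, {"tx": 3.9, "ty": -4.7, "tz": 0, "yaw": 0}])

```text
clock: 1.4
tcp_pos: [0.4185, 0.0332, 0.2314]
eef_rot: [0.0, 0.974, 0.224, 0.0]
wrist_force: [2.1, 0.0, -0.1]
finger_gap: 0.0854
```

play_rows(moves=[{"tx": 3.9, "ty": -4.7, "tz": 0, "yaw": 0}, {"tx": 3.9, "ty": -4.7, "tz": 0, "yaw": 0}, {"tx": 3.9, "ty": -4.7, "tz": 0, "yaw": 0}, {"tx": 3.9, "ty": -4.7, "tz": 0, "yaw": 0}])

```text
clock: 1.9
tcp_pos: [0.4765, 0.2706, 0.2311]
eef_rot: [0.0, 0.974, 0.225, -0.0]
wrist_force: [1.2, -0.4, 0.2]
finger_gap: 0.0854
```

play_rows(moves=[{"tx": 0, "ty": 0, "tz": 0, "yaw": -10.5}, {"tx": 0, "ty": 0, "tz": 0, "yaw": -10.5}, {"tx": 0, "ty": 0, "tz": 0, "yaw": -10.5}, {"tx": 0, "ty": 0, "tz": 0, "yaw": -10.5}, {"tx": 0, "ty": 0, "tz": 0, "yaw": -10.5}])

```text
clock: 2.52
tcp_pos: [0.4762, 0.2685, 0.2309]
eef_rot: [-0.0, 0.773, 0.635, -0.0]
wrist_force: [0.1, 0.3, -0.5]
finger_gap: 0.0853
```

play_rows(moves=[{"tx": 0, "ty": 0, "tz": 0, "yaw": -10.5}, {"tx": 0, "ty": 0, "tz": 0, "yaw": -10.5}, {"tx": 0, "ty": 0, "tz": 0, "yaw": -10.5}, {"tx": 0, "ty": 0, "tz": 0, "yaw": -10.5}, {"tx": 0, "ty": 0, "tz": 0, "yaw": -10.5}])

```text
clock: 3.15
tcp_pos: [0.4762, 0.2684, 0.2309]
eef_rot: [-0.0, 0.412, 0.911, -0.0]
wrist_force: [-1.2, 0.6, 0.1]
finger_gap: 0.0851
```

play_rows(moves=[{"tx": 0, "ty": 0, "tz": 0, "yaw": -10.5}, {"tx": 0, "ty": 0, "tz": 0, "yaw": -10.5}, {"tx": 0, "ty": 0, "tz": 0, "yaw": 0}])

```text
clock: 3.52
tcp_pos: [0.4762, 0.2684, 0.231]
eef_rot: [-0.0, 0.243, 0.97, -0.0]
wrist_force: [-0.3, 0.1, -0.5]
finger_gap: 0.0852
```

```bash
python3 - <<'E'
from h import *
st(); print(need(.482,.269,.05,152.4))
f=grab("wrist"); w=world(f); save("w1.png",f); print(np.nanmin(w[...,2]),np.nanmedian(w[...,2]))
P=spanner_pose(f,w,.482,.269); print(len(P),fit(P[::max(1,len(P)//1500)]))
E
```

```text
t 3.52 p [0.4762 0.2684 0.231 ] th 151.8 F [-0.3  0.1 -0.5] gap 0.0852 q6 0.89
[-0.48  0.32 18.1  -0.58]
-0.002376021296439379 0.0016569078945175009
2029 (array([0.48254187, 0.270372  ]), np.float64(332.4838569428364), np.float64(0.001179046104292082))
```

play_rows(moves=[{"tx": -0.46, "ty": 0.47, "tz": 5.5, "yaw": -0.7}, {"tx": 0, "ty": 0, "tz": 6, "yaw": 0}, {"tx": 0, "ty": 0, "tz": 6, "yaw": 0}, {"tx": 0, "ty": 0, "tz": 3.5, "yaw": 0}, {"tx": 0, "ty": 0, "tz": 1.6, "yaw": 0}])

```text
clock: 4.2
tcp_pos: [0.4809, 0.2697, 0.0029]
eef_rot: [-0.002, 0.237, 0.971, -0.001]
wrist_force: [-0.0, 0.3, -0.1]
finger_gap: 0.0853
```

play_rows(moves=[{"tx": 0, "ty": 0, "tz": 0, "yaw": 0}, {"tx": 0, "ty": 0, "tz": 0, "yaw": 0}, {"tx": 0, "ty": 0, "tz": 0, "yaw": 0}, {"tx": 0, "ty": 0, "tz": 0, "yaw": 0}, {"tx": 0, "ty": 0, "tz": 0, "yaw": 0}], claw=-1, newtons=70)

```text
clock: 4.82
tcp_pos: [0.484, 0.2711, 0.007]
eef_rot: [0.001, 0.236, 0.972, 0.001]
wrist_force: [-0.6, -0.4, 6.0]
finger_gap: 0.0132
```

play_rows(moves=[{"tx": 0, "ty": 0, "tz": 0, "yaw": 0}, {"tx": 0, "ty": 0, "tz": 0, "yaw": 0}, {"tx": 0, "ty": 0, "tz": 0, "yaw": 0}])

```text
clock: 5.2
tcp_pos: [0.484, 0.2711, 0.007]
eef_rot: [0.001, 0.236, 0.972, 0.001]
wrist_force: [-0.7, 0.7, 5.3]
finger_gap: 0.0131
```

play_rows(moves=[{"tx": 0, "ty": 0, "tz": -3, "yaw": 0}, {"tx": 0, "ty": 0, "tz": -6, "yaw": 0}, {"tx": 0, "ty": 0, "tz": -5, "yaw": 0}, {"tx": 0, "ty": 0, "tz": 0, "yaw": 0}, {"tx": 0, "ty": 0, "tz": 0, "yaw": 0}])

```text
clock: 5.82
tcp_pos: [0.4819, 0.2702, 0.1446]
eef_rot: [-0.001, 0.236, 0.972, -0.0]
wrist_force: [-1.2, 0.5, -3.8]
finger_gap: 0.0132
```

```bash
python3 - <<'E'
from h import *
st()
f=grab("wrist"); w=world(f); f2=grab("top")
w2=world(f2)
z=f["z_map"]; print(np.nanpercentile(w[...,2],[1,50,99]))
im=np.hstack([f["color"],f2["color"][100:300,80:346].repeat(2,0)[:384,:].copy() if 0 else cv2.resize(f2["color"][130:274,90:234],(384,384),interpolation=2)])[...,::-1]
cv2.imwrite("pics/e.png",cv2.resize(im,(800,343)))
E
```

```text
t 5.83 p [0.4819 0.2702 0.1446] th 152.6 F [-1.2  0.5 -3.8] gap 0.0132 q6 0.87
[-0.0003283   0.00170737  0.24419395]
```

View pics/e.png

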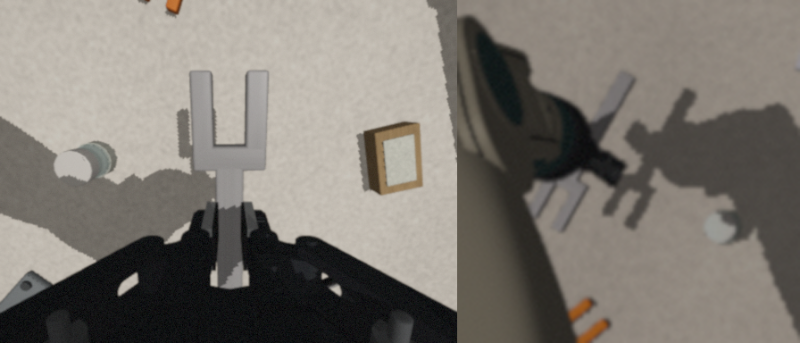

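The spanner is held square in the fingers, with its jaw centred in the wrist view at about (230,110). I'll measure its pose in the hand.

```bash
cat >> h.py <<'E'
def inhand(f=None):
    f=f or grab("wrist"); w=world(f); s=bot.sense(); p=s["tcp_pos"]; t=np.radians(theta(s))
    R=np.array([[np.cos(t),np.sin(t)],[np.sin(t),-np.cos(t)]])
    xy=(w[...,:2]-p[:2])@R.T; z=w[...,2]-p[2]
    m=(abs(z-.01)<.02)&(f["color"].mean(-1)>85)&(xy[...,0]>.03)&(xy[...,0]<.1)&(abs(xy[...,1])<.035)
    n,l,stt,_=cv2.connectedComponentsWithStats(m.astype(np.uint8),connectivity=4); k=1+stt[1:,4].argmax(); m=l==k
    q=xy[m]; zz=z[m]; A=np.c_[q,np.ones(len(q))]; c=np.linalg.lstsq(A,zz,rcond=None)[0]
    h=q[(q[:,0]>.035)]
    # centreline: mid of left/right edges for x bins of the head
    bx=np.arange(.042,.076,.004); mid=[];
    for b in bx:
        v=h[(h[:,0]>=b)&(h[:,0]<b+.004),1]; mid.append((np.percentile(v,1)+np.percentile(v,99))/2)
    sl,ic=np.polyfit(bx+.002,mid,1)
    inn=h[(abs(h[:,1])<.006),0]
    print("head: n",len(q),"top z rel tcp %.4f"%np.median(zz),"tilt xy",c[:2].round(3),"x max %.4f"%np.percentile(h[:,0],99.5),"slot floor x %.4f"%np.percentile(inn,98),"centre y at .06 %.4f"%(sl*.06+ic),"slope %.3f"%sl,"width %.4f"%(np.percentile(h[:,1],99.5)-np.percentile(h[:,1],.5)))
E
python3 - <<'E'
from h import *
st(); inhand()
E
```

```text
t 5.92 p [0.4808 0.2697 0.143 ] th 152.6 F [-0.8 -0.1 -2.8] gap 0.0129 q6 0.87
head: n 6580 top z rel tcp 0.0063 tilt xy [-0.001 -0.006] x max 0.0818 slot floor x 0.0436 centre y at .06 -0.0016 slope -0.003 width 0.0404
```

play_rows(moves=[{"tx": -4.2, "ty": -3.3, "tz": 0, "yaw": 0}, {"tx": -4.2, "ty": -3.3, "tz": 0, "yaw": 0}, {"tx": -4.2, "ty": -3.3, "tz": 0, "yaw": 0}, {"tx": -4.2, "ty": -3.3, "tz": 0, "yaw": 0}, {"tx": -4.2, "ty": -3.3, "tz": 0, "yaw": 0}])

```text
clock: 6.6
tcp_pos: [0.5928, 0.0259, 0.1433]
eef_rot: [-0.002, 0.237, 0.972, -0.0]
wrist_force: [0.1, -0.0, -2.8]
finger_gap: 0.0133
```

play_rows(moves=[{"tx": -4.2, "ty": -3.3, "tz": 0, "yaw": 0}, {"tx": 0, "ty": 0, "tz": 0, "yaw": -10.5}, {"tx": 0, "ty": 0, "tz": 0, "yaw": -10.5}, {"tx": 0, "ty": 0, "tz": 0, "yaw": -10.5}, {"tx": 0, "ty": 0, "tz": 0, "yaw": -10.5}])

```text
clock: 7.22
tcp_pos: [0.6142, -0.0211, 0.143]
eef_rot: [-0.002, -0.13, 0.991, 0.001]
wrist_force: [0.5, 0.6, -2.0]
finger_gap: 0.0131
```

play_rows(moves=[{"tx": 0, "ty": 0, "tz": 0, "yaw": -10.5}, {"tx": 0, "ty": 0, "tz": 0, "yaw": -10.5}, {"tx": 0, "ty": 0, "tz": 0, "yaw": 0}, {"tx": 0, "ty": 0, "tz": 0, "yaw": 0}])

```text
clock: 7.72
tcp_pos: [0.6149, -0.021, 0.1441]
eef_rot: [-0.001, -0.305, 0.952, 0.0]
wrist_force: [-0.6, 0.3, -2.6]
finger_gap: 0.0128
```

```bash
python3 - <<'E'
from h import *
st(); f=grab("wrist"); save("g.png",f); inhand(f)
w=world(f); s=bot.sense()
m=(w[...,2]>.08)&(w[...,2]<.0905)&(np.hypot(w[...,0]-.563,w[...,1]+.058)<.03)
if m.sum()>5:
    P=w[m]; print("tang",m.sum(),P.mean(0).round(4),[np.round(v,1) for v in cv2.minAreaRect((P[:,:2]*1000).astype(np.float32))])
print(need(.6135,-.022,.125,215.5))
E
```

```text
t 7.72 p [ 0.6149 -0.021   0.1441] th 215.5 F [-0.6  0.3 -2.6] gap 0.0128 q6 -0.76
head: n 6409 top z rel tcp 0.0058 tilt xy [-0.006 -0.001] x max 0.0831 slot floor x 0.0446 centre y at .06 -0.0006 slope -0.022 width 0.0402
tang 1069 [ 0.5636 -0.0571  0.0871] [array([563.8, -56.8]), array([31.2, 15.7]), np.float64(35.4)]
[0.19 0.02 1.94 0.03]
```

View pics/g.png

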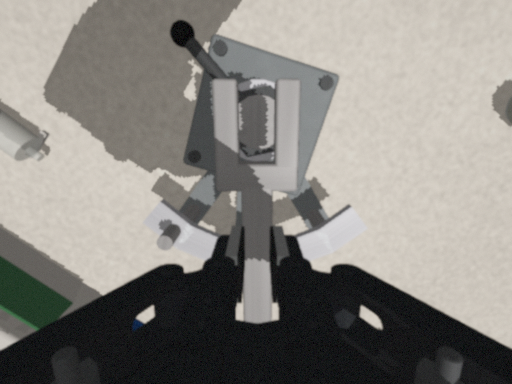

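play_rows(moves=[{"tx": -0.1, "ty": 0.08, "tz": 2, "yaw": 0}, {"tx": 0, "ty": 0, "tz": 2, "yaw": 0}, {"tx": 0, "ty": 0, "tz": 1, "yaw": 0}, {"tx": 0, "ty": 0, "tz": 0.4, "yaw": 0}])

```text
clock: 8.28
tcp_pos: [0.6156, -0.0199, 0.0907]
eef_rot: [-0.0, -0.306, 0.952, 0.0]
wrist_force: [-0.1, 0.5, -3.1]
finger_gap: 0.0129
```

play_rows(moves=[{"tx": 0, "ty": 0, "tz": 0.3, "yaw": 0}, {"tx": 0, "ty": 0, "tz": 0.3, "yaw": 0}, {"tx": 0, "ty": 0, "tz": 0, "yaw": 0}])

```text
clock: 8.65
tcp_pos: [0.6168, -0.02, 0.0866]
eef_rot: [0.001, -0.306, 0.952, -0.0]
wrist_force: [-0.4, 0.4, 3.2]
finger_gap: 0.0133
```

```bash
python3 - <<'E'
from h import *
st(); f=grab("wrist"); save("g2.png",f); inhand(f)
E
```

```text
t 8.65 p [ 0.6168 -0.02    0.0866] th 215.6 F [-0.4  0.4  3.2] gap 0.0133 q6 -0.76
head: n 8737 top z rel tcp 0.0078 tilt xy [-0.03  -0.005] x max 0.0829 slot floor x 0.0799 centre y at .06 -0.0007 slope -0.009 width 0.0400
```

```bash
python3 - <<'E'
import cv2
a=cv2.imread("pics/g2.png")[40:220,170:350]; cv2.imwrite("pics/g3.png",cv2.resize(a,(540,540),interpolation=cv2.INTER_CUBIC))
E
```

```text
(no output)
```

View pics/g3.png

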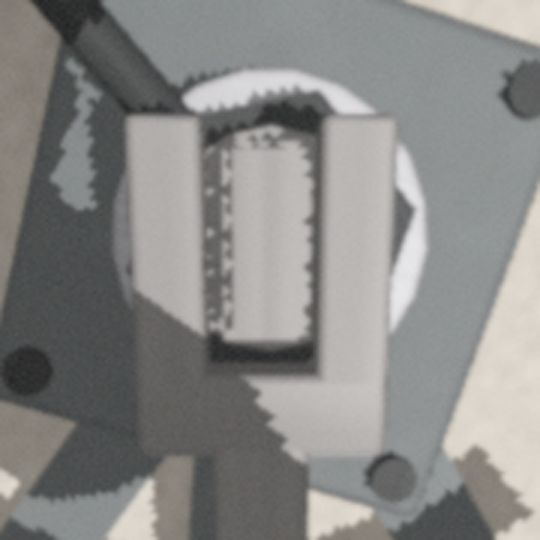

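play_rows(moves=[{"tx": 0, "ty": 0, "tz": -0.2, "yaw": 0}, {"tx": 0, "ty": 0.13, "tz": 0, "yaw": 0}, {"tx": 0, "ty": 0, "tz": 0.3, "yaw": 0}, {"tx": 0, "ty": 0, "tz": 0.3, "yaw": 0}, {"tx": 0, "ty": 0, "tz": 0, "yaw": 0}])

```text
clock: 9.32
tcp_pos: [0.6144, -0.0188, 0.0802]
eef_rot: [-0.001, -0.306, 0.952, 0.0]
wrist_force: [0.3, 0.0, -3.6]
finger_gap: 0.0128
```

```bash
python3 - <<'E'
from h import *
st(); f=grab("wrist"); save("g4.png",f); inhand(f)
E
```

```text
t 9.32 p [ 0.6144 -0.0188  0.0802] th 215.6 F [ 0.3  0.  -3.6] gap 0.0128 q6 -0.76
head: n 8762 top z rel tcp 0.0059 tilt xy [ 0.001 -0.003] x max 0.0831 slot floor x 0.0787 centre y at .06 -0.0006 slope -0.014 width 0.0401
```

It's past the edge with no contact force. I'll continue down to the shoulder.

play_rows(moves=[{"tx": 0, "ty": 0, "tz": 0.3, "yaw": 0}, {"tx": 0, "ty": 0, "tz": 0.25, "yaw": 0}, {"tx": 0, "ty": 0, "tz": 0.1, "yaw": 0}, {"tx": 0, "ty": 0, "tz": 0, "yaw": 0}, {"tx": 0, "ty": 0, "tz": 0, "yaw": 0}])

```text
clock: 10.0
tcp_pos: [0.6151, -0.0188, 0.075]
eef_rot: [-0.0, -0.306, 0.952, 0.0]
wrist_force: [-1.2, 0.5, 1.0]
finger_gap: 0.0132
```

```bash
python3 - <<'E'
from h import *
st(); f=grab("wrist"); save("g5.png",f); inhand(f)
E
```

```text
t 10.00 p [ 0.6151 -0.0188  0.075 ] th 215.6 F [-1.2  0.5  1. ] gap 0.0132 q6 -0.76
head: n 9217 top z rel tcp 0.0064 tilt xy [ 0.026 -0.006] x max 0.0829 slot floor x 0.0820 centre y at .06 -0.0009 slope -0.009 width 0.0401
```

Seated: the head's underside is at about 0.069, with a light contact force. Now I'll swing clockwise about the spindle.

play_rows(moves=[{"tx": 0.06, "ty": -0.88, "tz": 0, "yaw": 8}, {"tx": 0.06, "ty": -0.88, "tz": 0, "yaw": 8}, {"tx": 0.06, "ty": -0.88, "tz": 0, "yaw": 8}, {"tx": 0, "ty": 0, "tz": 0, "yaw": 0}])

```text
clock: 10.55
tcp_pos: [0.6261, -0.0432, 0.075]
eef_rot: [0.0, -0.102, 0.995, 0.0]
wrist_force: [-0.7, 1.8, -0.4]
finger_gap: 0.0132
```

play_rows(moves=[{"tx": 0.02, "ty": -0.44, "tz": 0, "yaw": 4}, {"tx": 0.01, "ty": -0.22, "tz": 0, "yaw": 2}, {"tx": 0, "ty": 0, "tz": 0, "yaw": 0}])

```text
clock: 10.92
tcp_pos: [0.627, -0.0492, 0.0751]
eef_rot: [0.0, -0.05, 0.999, 0.0]
wrist_force: [-0.9, 2.0, 1.2]
finger_gap: 0.0133
```

```bash
python3 - <<'E'
from h import *
st(); f=grab("wrist"); save("k.png",f); inhand(f)
s=bot.sense(); t=np.radians(theta(s)); print("centre",s["tcp_pos"][:2]+.063*np.array([np.cos(t),np.sin(t)]), s["torque"].round(2))
E
```

```text
t 10.93 p [ 0.627  -0.0492  0.0751] th 185.7 F [-0.9  2.   1.2] gap 0.0133 q6 -0.28
head: n 9266 top z rel tcp 0.0064 tilt xy [ 0.028 -0.   ] x max 0.0825 slot floor x 0.0821 centre y at .06 -0.0013 slope -0.001 width 0.0401
centre [ 0.56434689 -0.05548607] [0.41 0.06 0.03]
```

play_rows(moves=[{"tx": 0, "ty": -0.16, "tz": 0, "yaw": 1.5}, {"tx": 0, "ty": 0, "tz": 0, "yaw": 0}])

```text
clock: 11.22
tcp_pos: [0.6271, -0.0509, 0.075]
eef_rot: [0.0, -0.036, 0.999, 0.0]
wrist_force: [0.1, 3.0, 1.9]
finger_gap: 0.0133
```

play_rows(moves=[{"tx": 0, "ty": -0.16, "tz": 0, "yaw": 1.5}, {"tx": 0, "ty": 0, "tz": 0, "yaw": 0}])

```text
clock: 11.48
tcp_pos: [0.6272, -0.0516, 0.075]
eef_rot: [0.0, -0.023, 1.0, 0.001]
wrist_force: [-0.3, 5.1, 1.1]
finger_gap: 0.0131
```

play_rows(moves=[{"tx": 0, "ty": -0.16, "tz": 0, "yaw": 1.5}, {"tx": 0, "ty": 0, "tz": 0, "yaw": 0}])

```text
clock: 11.72
tcp_pos: [0.6273, -0.0517, 0.075]
eef_rot: [0.0, -0.011, 1.0, 0.003]
wrist_force: [-0.4, 7.5, 2.1]
finger_gap: 0.0129
```

```bash
python3 - <<'E'
from h import *
st(); f=grab("wrist"); save("k2.png",f,(100,0,420,384),1.5); inhand(f)
print(bot.sense()["torque"].round(2))
w=world(f)
m=(w[...,2]>.084)&(w[...,2]<.0905)&(np.hypot(w[...,0]-.563,w[...,1]+.056)<.022)
m&=f["color"].mean(-1)>60
P=w[m]; print("tang",m.sum(),P.mean(0).round(4),[np.round(v,1) for v in cv2.minAreaRect((P[:,:2]*1000).astype(np.float32))])
m=(w[...,2]>.086)&(w[...,2]<.096)&(np.hypot(w[...,0]-.673,w[...,1]+.063)<.02); print("pin",m.sum(),np.median(w[m],0))
E
```

```text
t 11.72 p [ 0.6273 -0.0517  0.075 ] th 181.3 F [-0.4  7.5  2.1] gap 0.0129 q6 -0.21
head: n 9253 top z rel tcp 0.0064 tilt xy [ 0.028 -0.003] x max 0.0827 slot floor x 0.0819 centre y at .06 -0.0035 slope -0.034 width 0.0405
[ 1.85 -0.01  0.69]
tang 1955 [ 0.5632 -0.0569  0.0881] [array([563.7, -56.8]), array([31.6, 15.8]), np.float64(7.1)]
pin 1 [ 0.66851174 -0.06057937  0.08622858]
```

View pics/k2.png

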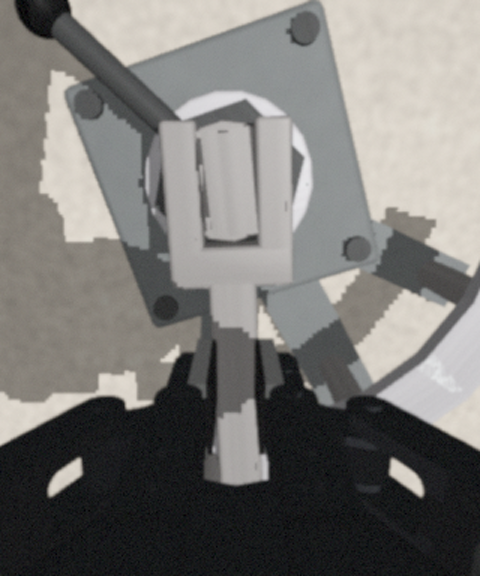

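The handle has met the pin: force and yaw moment are rising and the TCP has stalled at about 3.5° world. I'll ease off the spring load and release.

play_rows(moves=[{"tx": 0, "ty": 0.16, "tz": 0, "yaw": -2}, {"tx": 0, "ty": 0, "tz": 0, "yaw": 0}])

```text
clock: 12.02
tcp_pos: [0.6272, -0.0516, 0.075]
eef_rot: [0.0, -0.028, 1.0, 0.001]
wrist_force: [0.5, 5.9, 2.7]
finger_gap: 0.0128
```

play_rows(moves=[{"tx": 0, "ty": 0, "tz": 0, "yaw": 0}, {"tx": 0, "ty": 0, "tz": 0, "yaw": 0}, {"tx": 0, "ty": 0, "tz": 0, "yaw": 0}, {"tx": 0, "ty": 0, "tz": 0, "yaw": 0}], claw=0)

```text
clock: 12.52
tcp_pos: [0.627, -0.0531, 0.0748]
eef_rot: [-0.0, -0.027, 1.0, -0.0]
wrist_force: [0.2, -0.3, -0.6]
finger_gap: 0.0424
```

play_rows(moves=[{"tx": 0, "ty": 0, "tz": -2, "yaw": 0}, {"tx": 0, "ty": 0, "tz": -4, "yaw": 0}, {"tx": 0, "ty": 0, "tz": -4, "yaw": 0}, {"tx": 0, "ty": 0, "tz": 0, "yaw": 0}, {"tx": 0, "ty": 0, "tz": 0, "yaw": 0}])

```text
clock: 13.15
tcp_pos: [0.6267, -0.0527, 0.1745]
eef_rot: [-0.0, -0.027, 1.0, -0.0]
wrist_force: [0.3, -0.0, 0.6]
finger_gap: 0.043
```

```bash
cat >> h.py <<'E'
def check(f):
    w=world(f); C=np.array([.5637,-.0565]); d=np.hypot(w[...,0]-C[0],w[...,1]-C[1]); col=f["color"].mean(-1)
    def rect(nm,m):
        P=w[m]
        if len(P)>5: print(nm,m.sum(),np.median(P,0).round(4),[np.round(v,1) for v in cv2.minAreaRect((P[:,:2]*1000).astype(np.float32))])
    rect("tang",(d<.022)&(w[...,2]>.084)&(w[...,2]<.0905))
    rect("pin",(w[...,2]>.088)&(w[...,2]<.096)&(np.hypot(w[...,0]-.673,w[...,1]+.063)<.02))
    m=(d>.072)&(d<.098)&(w[...,0]<C[0]+.02)&(w[...,2]>.044)&(w[...,2]<.062)&(col<80); rect("ball",m)
    if m.sum()>5:
        P=w[m].mean(0)[:2]-C; print("ball r %.4f ang %.1f"%(np.hypot(*P),np.degrees(np.arctan2(P[1],P[0]))%360))
    P=spanner_pose(f,w,.63,-.05,.14,.076,.0835)
    if len(P)>50: print("spanner",fit(P[::max(1,len(P)//1500)]))
E
python3 - <<'E'
from h import *
st(); f=grab("wrist"); save("m.png",f); check(f); g=grab("top"); check(g)
E
```

```text
t 13.15 p [ 0.6267 -0.0527  0.1745] th 183.1 F [ 0.3 -0.   0.6] gap 0.0430 q6 -0.24
tang 635 [ 0.563  -0.0569  0.0882] [array([563.6, -56.8]), array([31.2, 15.7]), np.float64(7.8)]
pin 173 [ 0.6731 -0.0634  0.0929] [array([673.9, -63.6]), array([12.3, 11.4]), np.float64(2.5)]
ball 387 [ 0.5103 -0.1185  0.0566] [array([ 509.9, -118.1]), array([19.9, 15.7]), np.float64(63.6)]
ball r 0.0821 ang 229.2
spanner (array([ 0.62581321, -0.05302831]), np.float64(3.0375028228619954), np.float64(0.0014768973210404995))Traceback (most recent call last):
  File "<stdin>", line 2, in <module>
  File "h.py", line 71, in check
    P=spanner_pose(f,w,.63,-.05,.14,.076,.0835)
  File "h.py", line 19, in spanner_pose
    n,l,st,_=cv2.connectedComponentsWithStats(m.astype(np.uint8),connectivity=4); k=1+st[1:,4].argmax()
                                                                                      ~~~~~~~~~~~~~~~^^
ValueError: attempt to get argmax of an empty sequence
```

The spanner stays at 3.0–3.7° against the pin, and the ball is at 229° world. Tight should be near 171°. I'll shut the gripper, go behind the lever and descend.

play_rows(moves=[{"tx": 4.47, "ty": -3.81, "tz": 0, "yaw": 0}, {"tx": 4.47, "ty": -3.81, "tz": 0, "yaw": 0}, {"tx": 0, "ty": 0, "tz": 0, "yaw": 9.5}, {"tx": 0, "ty": 0, "tz": 0, "yaw": 9.6}, {"tx": 0, "ty": 0, "tz": 0, "yaw": 0}], claw=-1)

```text
clock: 13.88
tcp_pos: [0.5408, -0.1335, 0.1734]
eef_rot: [-0.001, 0.138, 0.99, 0.0]
wrist_force: [-0.3, 0.4, -0.1]
finger_gap: 0.0001
```

play_rows(moves=[{"tx": 0, "ty": 0, "tz": 4.5, "yaw": 0}, {"tx": 0, "ty": 0, "tz": 4.5, "yaw": 0}, {"tx": 0, "ty": 0, "tz": 2.5, "yaw": 0}, {"tx": 0, "ty": 0, "tz": 1.7, "yaw": 0}, {"tx": 0, "ty": 0, "tz": 0, "yaw": 0}])

```text
clock: 14.5
tcp_pos: [0.5407, -0.1331, 0.0414]
eef_rot: [-0.002, 0.138, 0.99, 0.0]
wrist_force: [0.5, 0.6, 0.6]
finger_gap: -0.0002
```

```bash
python3 - <<'E'
from h import *
st(); p=bot.sense()["tcp_pos"][:2]-np.array([.5637,-.0567]); print(np.hypot(*p),np.degrees(np.arctan2(p[1],p[0]))%360)
f=grab("wrist"); save("n.png",f)
E
```

```text
t 14.50 p [ 0.5407 -0.1331  0.0414] th 164.1 F [0.5 0.6 0.6] gap -0.0002 q6 -0.08
0.07974006946509193 253.26173787018524
```

View pics/n.png

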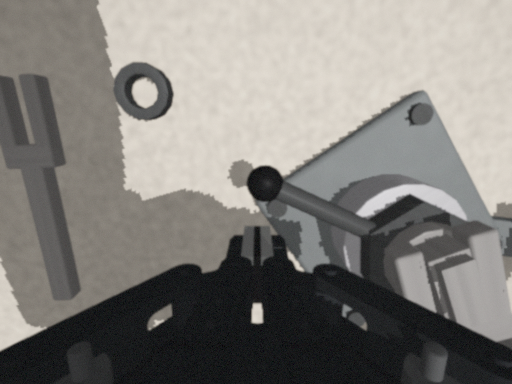

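play_rows(moves=[{"tx": 0.84, "ty": 0.04, "tz": 0, "yaw": 6}, {"tx": 0.84, "ty": 0.04, "tz": 0, "yaw": 6}, {"tx": 0.84, "ty": 0.04, "tz": 0, "yaw": 6}, {"tx": 0.84, "ty": 0.04, "tz": 0, "yaw": 6}, {"tx": 0.84, "ty": 0.04, "tz": 0, "yaw": 6}])

```text
clock: 15.18
tcp_pos: [0.5087, -0.1144, 0.0451]
eef_rot: [0.003, 0.392, 0.92, -0.001]
wrist_force: [0.9, -4.4, -1.3]
finger_gap: 0.0001
```

```bash
cat >> h.py <<'E'
def pol():
    s=bot.sense(); p=s["tcp_pos"][:2]-np.array([.5637,-.0567]); print("r %.4f beta %.1f"%(np.hypot(*p),np.degrees(np.arctan2(p[1],p[0]))%360))
E
python3 - <<'E'
from h import *
st(); pol(); f=grab("wrist"); check(f)
E
```

```text
t 15.18 p [ 0.5087 -0.1144  0.0451] th 133.9 F [ 0.9 -4.4 -1.3] gap 0.0001 q6 0.46
r 0.0797 beta 226.4
tang 2460 [ 0.5616 -0.0568  0.0881] [array([563.1, -56.9]), array([32.6, 15.9]), np.float64(0.6)]
ball 1184 [ 0.4931 -0.1021  0.0565] [array([ 495.9, -103.8]), array([22. , 23.5]), np.float64(35.5)]
ball r 0.0843 ang 213.3
spanner (array([ 0.61760727, -0.0595859 ]), np.float64(357.0758944764374), np.float64(0.007158511557700371))
```

play_rows(moves=[{"tx": 0.84, "ty": 0.04, "tz": 0, "yaw": 6}, {"tx": 0.84, "ty": 0.04, "tz": 0, "yaw": 6}, {"tx": 0.84, "ty": 0.04, "tz": 0, "yaw": 6}, {"tx": 0.84, "ty": 0.04, "tz": 0, "yaw": 6}])

```text
clock: 15.72
tcp_pos: [0.49, -0.0858, 0.0447]
eef_rot: [0.002, 0.574, 0.819, -0.001]
wrist_force: [-0.9, -3.3, 1.2]
finger_gap: -0.0
```

play_rows(moves=[{"tx": 0.84, "ty": 0.04, "tz": 0, "yaw": 6}, {"tx": 0.42, "ty": 0.01, "tz": 0, "yaw": 3}, {"tx": 0, "ty": 0, "tz": 0, "yaw": 0}])

```text
clock: 16.1
tcp_pos: [0.4863, -0.0728, 0.0444]
eef_rot: [0.002, 0.635, 0.773, 0.0]
wrist_force: [0.4, -2.3, 2.1]
finger_gap: 0.0001
```

```bash
python3 - <<'E'
from h import *
st(); pol(); f=grab("wrist"); save("o.png",f); check(f); print(bot.sense()["torque"].round(2))
E
```

```text
t 16.10 p [ 0.4863 -0.0728  0.0444] th 101.2 F [ 0.4 -2.3  2.1] gap 0.0001 q6 1.10
r 0.0790 beta 191.7
tang 2645 [ 0.5624 -0.0559  0.088 ] [array([562.8, -56. ]), array([32. , 15.2]), np.float64(0.5)]
ball 1203 [ 0.4793 -0.0542  0.0565] [array([481.2, -57.8]), array([21.4, 23.7]), np.float64(2.6)]
ball r 0.0839 ang 179.2
spanner (array([ 0.61720867, -0.06927922]), np.float64(347.45921155851147), np.float64(0.007744340571432219))
[-0.53  0.03  0.03]
```

play_rows(moves=[{"tx": 0.7, "ty": 0.03, "tz": 0, "yaw": 5}, {"tx": 0.42, "ty": 0.01, "tz": 0, "yaw": 3}, {"tx": 0, "ty": 0, "tz": 0, "yaw": 0}])

```text
clock: 16.52
tcp_pos: [0.4847, -0.0614, 0.0436]
eef_rot: [0.001, 0.687, 0.726, 0.0]
wrist_force: [0.8, -2.4, 2.6]
finger_gap: 0.0001
```

play_rows(moves=[{"tx": 0.28, "ty": 0.01, "tz": 0, "yaw": 2}, {"tx": 0, "ty": 0, "tz": 0, "yaw": 0}])

```text
clock: 16.77
tcp_pos: [0.4843, -0.0586, 0.0433]
eef_rot: [0.001, 0.7, 0.714, 0.0]
wrist_force: [0.5, -2.9, 3.0]
finger_gap: 0.0002
```

play_rows(moves=[{"tx": 0.28, "ty": 0.01, "tz": 0, "yaw": 2}, {"tx": 0, "ty": 0, "tz": 0, "yaw": 0}])

```text
clock: 17.02
tcp_pos: [0.4842, -0.0559, 0.0432]
eef_rot: [0.001, 0.712, 0.702, 0.0]
wrist_force: [1.5, -3.3, 3.2]
finger_gap: 0.0005
```

```bash
python3 - <<'E'
from h import *
st(); pol(); f=grab("wrist"); save("o2.png",f); check(f); print(bot.sense()["torque"].round(2))
E
```

```text
t 17.02 p [ 0.4842 -0.0559  0.0432] th 89.1 F [ 1.5 -3.3  3.2] gap 0.0005 q6 1.34
r 0.0795 beta 179.4
tang 2766 [ 0.563  -0.0556  0.0879] [array([563.4, -56. ]), array([15.9, 32.5]), np.float64(87.4)]
ball 1247 [ 0.4822 -0.0367  0.0565] [array([482.8, -40.3]), array([23.6, 21.5]), np.float64(79.6)]
ball r 0.0837 ang 167.0
spanner (array([ 0.52268946, -0.03533897]), np.float64(156.80211048673172), np.float64(0.00793318133870325))
[-0.76 -0.09  0.02]
```

View pics/o2.png

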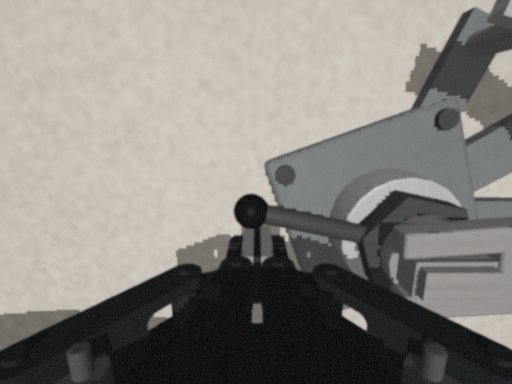

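Force is still only nut-friction level (about 3 N), so it is not at the hard end yet. I'll continue in small steps.

play_rows(moves=[{"tx": 0.28, "ty": 0.01, "tz": 0, "yaw": 2}, {"tx": 0, "ty": 0, "tz": 0, "yaw": 0}])

```text
clock: 17.32
tcp_pos: [0.484, -0.0545, 0.0432]
eef_rot: [0.002, 0.725, 0.689, -0.002]
wrist_force: [-1.2, -7.2, 2.9]
finger_gap: -0.0001
```

```bash
cat >> h.py <<'E'
def edges(f):
    """tang / spanner angles from the edges between top faces seen in wrist depth: PCA of clean regions"""
    w=world(f); C=np.array([.5637,-.0565]); d=np.hypot(w[...,0]-C[0],w[...,1]-C[1])
    out={}
    for nm,m in (("tang",(d<.022)&(w[...,2]>.085)&(w[...,2]<.0905)),("span",(d<.055)&(w[...,2]>.076)&(w[...,2]<.0835))):
        n,l,s,_=cv2.connectedComponentsWithStats(m.astype(np.uint8),connectivity=4); k=1+s[1:,4].argmax(); P=w[l==k][:,:2]
        P=P[(P[:,0]>.548)]
        b=np.arange(P[:,0].min()+.003,P[:,0].max()-.003,.003); 
        up=[np.percentile(P[abs(P[:,0]-x)<.0015,1],98) for x in b]; lo=[np.percentile(P[abs(P[:,0]-x)<.0015,1],2) for x in b]
        print(nm,len(P),"x",P[:,0].min().round(3),P[:,0].max().round(3),"hi/lo edge deg",[round(float(np.degrees(np.arctan(np.polyfit(b,e,1)[0]))),1) for e in(up,lo)],"w",np.round(np.median(np.array(up)-lo),4))
E
python3 - <<'E'
from h import *
st(); pol(); f=grab("wrist"); check(f); edges(f); g=grab("scene"); save("s.png",g,(170,180,270,270),6)
E
```

```text
t 17.32 p [ 0.484  -0.0545  0.0432] th 87.1 F [-1.2 -7.2  2.9] gap -0.0001 q6 1.38
r 0.0797 beta 178.4
tang 2780 [ 0.5629 -0.0555  0.088 ] [array([562.8, -56.3]), array([15.4, 32.1]), np.float64(89.1)]
ball 1262 [ 0.4825 -0.0353  0.0565] [array([523.5,  -0.9]), array([142.1,  25.8]), np.float64(44.0)]
ball r 0.0834 ang 165.9
spanner (array([ 0.52164057, -0.0354442 ]), np.float64(156.97277932635467), np.float64(0.007928894661026554))
tang 2609 x 0.548 0.579 hi/lo edge deg [-0.9, -1.8] w 0.0126
span 5689 x 0.548 0.591 hi/lo edge deg [2.7, -5.0] w 0.0395
```

The force jumped to 7 N (0.57 N m, above the 0.25 N m friction) and the finger stalled, so the nut is on its hard end. I'll hold briefly, back off, lift, and look.

play_rows(moves=[{"tx": 0.1, "ty": 0, "tz": 0, "yaw": 0}, {"tx": 0, "ty": 0, "tz": 0, "yaw": 0}, {"tx": 0, "ty": 0, "tz": 0, "yaw": 0}])

```text
clock: 17.8
tcp_pos: [0.484, -0.0543, 0.0432]
eef_rot: [0.002, 0.725, 0.689, -0.002]
wrist_force: [-0.3, -9.3, 3.0]
finger_gap: -0.0
```

play_rows(moves=[{"tx": -1, "ty": -0.1, "tz": 0, "yaw": 0}, {"tx": -1, "ty": -0.5, "tz": 0, "yaw": 0}, {"tx": 0, "ty": 0, "tz": -5, "yaw": 0}, {"tx": 0, "ty": 0, "tz": -6, "yaw": 0}, {"tx": 0, "ty": 0, "tz": -4, "yaw": 0}])

```text
clock: 18.42
tcp_pos: [0.4766, -0.0711, 0.195]
eef_rot: [0.0, 0.725, 0.689, 0.001]
wrist_force: [0.8, 0.4, -0.3]
finger_gap: -0.0001
```

```bash
python3 - <<'E'
from h import *
st(); f=grab("wrist"); save("q.png",f); edges(f)
try: check(f)
except Exception as e: print(e)
print(need(.6262,-.0530,.1745,183.4))
E
```

```text
t 18.43 p [ 0.4766 -0.0711  0.195 ] th 87.1 F [ 0.8  0.4 -0.3] gap -0.0001 q6 1.34
tang 493 x 0.548 0.578 hi/lo edge deg [-0.2, -0.1] w 0.0119
span 2228 x 0.548 0.619 hi/lo edge deg [-9.3, 15.8] w 0.0393
tang 514 [ 0.5628 -0.0562  0.088 ] [array([563. , -56.5]), array([14.9, 30.8]), np.float64(89.6)]
pin 200 [ 0.6728 -0.0632  0.0927] [array([673.6, -63.4]), array([11.5, 11.9]), np.float64(54.8)]
ball 258 [ 0.482  -0.0376  0.0566] [array([483.5, -37.6]), array([16. , 20.8]), np.float64(85.6)]
ball r 0.0834 ang 166.9
spanner (array([ 0.62210119, -0.05328232]), np.float64(2.860727566678193), np.float64(0.0021553028267192586))
[  2.64  14.54   2.56 -96.33]
```

View pics/q.png

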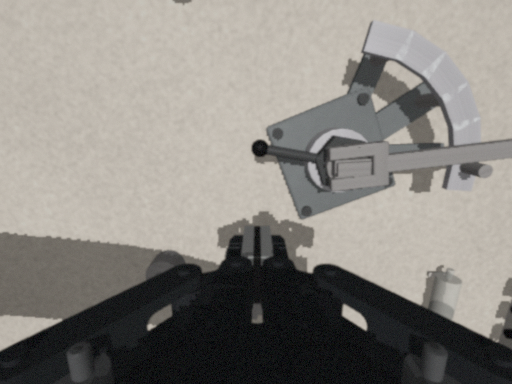

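The spanner is still seated, handle against the pin at (478,165), ball at 167°. That gives nut ≈ 1.10 rad and spindle ≈ +0.07. Now back over the spanner to grip it.

play_rows(moves=[{"tx": 0.88, "ty": 4.85, "tz": 0, "yaw": 0}, {"tx": 0.88, "ty": 4.85, "tz": 0, "yaw": 0}, {"tx": 0.88, "ty": 4.84, "tz": 0, "yaw": 0}, {"tx": 0, "ty": 0, "tz": 0, "yaw": -10.5}, {"tx": 0, "ty": 0, "tz": 0, "yaw": -10.5}], claw=0)

```text
clock: 19.1
tcp_pos: [0.6227, -0.0519, 0.1911]
eef_rot: [-0.002, 0.585, 0.811, -0.0]
wrist_force: [-0.0, -0.9, -0.5]
finger_gap: 0.0427
```

play_rows(moves=[{"tx": 0, "ty": 0, "tz": 0, "yaw": -10.5}, {"tx": 0, "ty": 0, "tz": 0, "yaw": -10.5}, {"tx": 0, "ty": 0, "tz": 0, "yaw": -10.5}, {"tx": 0, "ty": 0, "tz": 0, "yaw": -10.5}, {"tx": 0, "ty": 0, "tz": 0, "yaw": -10.5}])

```text
clock: 19.73
tcp_pos: [0.622, -0.0521, 0.1915]
eef_rot: [-0.001, 0.166, 0.986, 0.001]
wrist_force: [-0.2, -0.7, 0.0]
finger_gap: 0.0428
```

play_rows(moves=[{"tx": 0, "ty": 0, "tz": 0, "yaw": -10.5}, {"tx": 0, "ty": 0, "tz": 0, "yaw": -10.5}, {"tx": 0, "ty": 0, "tz": 2, "yaw": -1.8}, {"tx": 0, "ty": 0, "tz": 0, "yaw": 0}])

```text
clock: 20.23
tcp_pos: [0.6207, -0.0519, 0.1701]
eef_rot: [-0.003, -0.029, 1.0, 0.001]
wrist_force: [0.1, 0.3, -0.4]
finger_gap: 0.0426
```

```bash
python3 - <<'E'
from h import *
st(); f=grab("wrist"); save("r.png",f)
check(f); print(need(.6262,-.0530,.075,183.4))
E
```

```text
t 20.23 p [ 0.6207 -0.0519  0.1701] th 183.3 F [ 0.1  0.3 -0.4] gap 0.0426 q6 -0.25
tang 636 [ 0.5632 -0.0569  0.0882] [array([563.5, -57. ]), array([31.2, 15.6]), np.float64(0.0)]
pin 174 [ 0.673  -0.0636  0.093 ] [array([673.6, -63.7]), array([12.2, 11.3]), np.float64(3.1)]
ball 389 [ 0.4832 -0.0382  0.0573] [array([484.2, -37.8]), array([19.8, 15.3]), np.float64(7.2)]
ball r 0.0826 ang 167.2
spanner (array([ 0.62588991, -0.05333986]), np.float64(3.1405612576259614), np.float64(0.0014710216558033648))
[-0.46 -0.12  9.62 -0.09]
```

play_rows(moves=[{"tx": -0.5, "ty": -0.13, "tz": 2, "yaw": 0}, {"tx": 0, "ty": 0, "tz": 3, "yaw": 0}, {"tx": 0, "ty": 0, "tz": 3, "yaw": 0}, {"tx": 0, "ty": 0, "tz": 1.6, "yaw": 0}, {"tx": 0, "ty": 0, "tz": 0, "yaw": 0}])

```text
clock: 20.9
tcp_pos: [0.6271, -0.0531, 0.0751]
eef_rot: [-0.002, -0.029, 1.0, 0.0]
wrist_force: [0.0, -0.7, 0.7]
finger_gap: 0.0428
```

play_rows(moves=[{"tx": 0, "ty": 0, "tz": 0, "yaw": 0}, {"tx": 0, "ty": 0, "tz": 0, "yaw": 0}, {"tx": 0, "ty": 0, "tz": 0, "yaw": 0}, {"tx": 0, "ty": 0, "tz": 0, "yaw": 0}, {"tx": 0, "ty": 0, "tz": 0, "yaw": 0}], claw=-1, newtons=70)

```text
clock: 21.52
tcp_pos: [0.6295, -0.0515, 0.0786]
eef_rot: [0.002, -0.03, 1.0, 0.002]
wrist_force: [-0.2, 4.3, 1.4]
finger_gap: 0.0113
```

```bash
python3 - <<'E'
from h import *
st(); f=grab("wrist"); save("r2.png",f); inhand(f); edges(f); print(bot.sense()["torque"].round(2))
E
```

```text
t 21.52 p [ 0.6295 -0.0515  0.0786] th 183.4 F [-0.2  4.3  1.4] gap 0.0113 q6 -0.25
head: n 9066 top z rel tcp 0.0028 tilt xy [0.036 0.003] x max 0.0847 slot floor x 0.0837 centre y at .06 -0.0014 slope -0.003 width 0.0401
tang 1810 x 0.549 0.578 hi/lo edge deg [0.1, -0.1] w 0.012
span 7217 x 0.548 0.618 hi/lo edge deg [-9.0, 14.6] w 0.039
[ 1.08  0.06 -0.02]
```

The pads caught only the handle's top edge (gap 11 mm, TCP pushed up 3.5 mm). I'll reopen, go 5 mm lower and re-grip.

play_rows(moves=[{"tx": 0, "ty": 0, "tz": 0, "yaw": 0}, {"tx": 0, "ty": 0, "tz": 0, "yaw": 0}, {"tx": 0, "ty": 0, "tz": 0, "yaw": 0}, {"tx": 0.1, "ty": 0, "tz": 0.5, "yaw": 0}, {"tx": 0, "ty": 0, "tz": 0, "yaw": 0}], claw=0)

```text
clock: 22.2
tcp_pos: [0.6266, -0.0534, 0.071]
eef_rot: [-0.001, -0.029, 1.0, 0.0]
wrist_force: [0.4, -0.6, -0.1]
finger_gap: 0.0426
```

play_rows(moves=[{"tx": 0, "ty": 0, "tz": 0, "yaw": 0}, {"tx": 0, "ty": 0, "tz": 0, "yaw": 0}, {"tx": 0, "ty": 0, "tz": 0, "yaw": 0}, {"tx": 0, "ty": 0, "tz": 0, "yaw": 0}, {"tx": 0, "ty": 0, "tz": 0, "yaw": 0}], claw=-1, newtons=60)

```text
clock: 22.82
tcp_pos: [0.6272, -0.0516, 0.072]
eef_rot: [0.0, -0.03, 1.0, 0.002]
wrist_force: [-1.4, 5.6, 1.2]
finger_gap: 0.0143
```

```bash
python3 - <<'E'
from h import *
st(); f=grab("wrist"); save("r3.png",f); inhand(f); edges(f); print(bot.sense()["torque"].round(2))
E
```

```text
t 22.82 p [ 0.6272 -0.0516  0.072 ] th 183.4 F [-1.4  5.6  1.2] gap 0.0143 q6 -0.25
head: n 9679 top z rel tcp 0.0094 tilt xy [0.028 0.003] x max 0.0826 slot floor x 0.0817 centre y at .06 -0.0014 slope -0.003 width 0.0401
tang 1974 x 0.549 0.578 hi/lo edge deg [-0.1, 0.0] w 0.012
span 7864 x 0.548 0.619 hi/lo edge deg [-7.6, 14.6] w 0.0391
[1.09 0.15 0.05]
```

play_rows(moves=[{"tx": 0, "ty": 0.18, "tz": 0, "yaw": 0}, {"tx": 0, "ty": 0, "tz": 0, "yaw": 0}])

```text
clock: 23.12
tcp_pos: [0.6272, -0.0515, 0.072]
eef_rot: [-0.0, -0.029, 1.0, -0.0]
wrist_force: [-0.9, 2.6, 3.1]
finger_gap: 0.014
```

play_rows(moves=[{"tx": 0, "ty": 0, "tz": -0.3, "yaw": 0}, {"tx": 0, "ty": 0, "tz": -0.5, "yaw": 0}, {"tx": 0, "ty": 0, "tz": -0.7, "yaw": 0}, {"tx": 0, "ty": 0, "tz": -0.7, "yaw": 0}])

```text
clock: 23.62
tcp_pos: [0.6271, -0.0516, 0.0944]
eef_rot: [-0.0, -0.029, 1.0, 0.0]
wrist_force: [0.1, 1.3, -2.1]
finger_gap: 0.0138
```

play_rows(moves=[{"tx": 0, "ty": 0, "tz": -1.5, "yaw": 0}, {"tx": 0, "ty": 0, "tz": -4, "yaw": 0}, {"tx": 0, "ty": 0, "tz": -3, "yaw": 0}, {"tx": 0, "ty": 0, "tz": 0, "yaw": 0}])

```text
clock: 24.12
tcp_pos: [0.6305, -0.0525, 0.1836]
eef_rot: [0.005, -0.029, 1.0, -0.001]
wrist_force: [-0.8, 0.6, -2.5]
finger_gap: 0.0137
```

```bash
python3 - <<'E'
from h import *
st(); f=grab("wrist"); save("t.png",f); inhand(f); edges(f); g=grab("top"); w=world(g)
C=np.array([.5637,-.0565]);d=np.hypot(w[...,0]-C[0],w[...,1]-C[1])
try: check(f)
except Exception as e: print(e)
EOF=0
E
```

```text
t 24.12 p [ 0.6305 -0.0525  0.1836] th 183.3 F [-0.8  0.6 -2.5] gap 0.0137 q6 -0.24
head: n 6632 top z rel tcp 0.0111 tilt xy [-0.015 -0.003] x max 0.0809 slot floor x 0.0423 centre y at .06 -0.0018 slope -0.001 width 0.0403
tang 576 x 0.549 0.578 hi/lo edge deg [0.0, -0.0] w 0.012
span 20 x 0.566 0.576 hi/lo edge deg [-10.4, -11.1] w 0.0009
tang 602 [ 0.5631 -0.0569  0.0883] [array([563.4, -56.9]), array([31.4, 15.7]), np.float64(1.3)]
ball 364 [ 0.4832 -0.0383  0.0571] [array([484. , -37.7]), array([19.7, 15.2]), np.float64(5.5)]
ball r 0.0825 ang 167.2
```

Off cleanly: tang at about 0–1°, ball still at 167°. I'll take the spanner back to its original free spot.

play_rows(moves=[{"tx": 2.16, "ty": 5.51, "tz": 0, "yaw": 0}, {"tx": 2.16, "ty": 5.51, "tz": 0, "yaw": 0}, {"tx": 2.16, "ty": 5.51, "tz": 0, "yaw": 0}, {"tx": 2.16, "ty": 5.51, "tz": 0, "yaw": 0}, {"tx": 2.16, "ty": 5.51, "tz": 0, "yaw": 0}])

```text
clock: 24.85
tcp_pos: [0.501, 0.2181, 0.1767]
eef_rot: [-0.002, -0.029, 1.0, -0.001]
wrist_force: [0.1, -0.1, -2.0]
finger_gap: 0.0142
```

play_rows(moves=[{"tx": 2.16, "ty": 5.51, "tz": 0, "yaw": 0}, {"tx": 0, "ty": 0, "tz": 0, "yaw": 10}, {"tx": 0, "ty": 0, "tz": 0, "yaw": 10}, {"tx": 0, "ty": 0, "tz": 0, "yaw": 10}, {"tx": 0, "ty": 0, "tz": 0, "yaw": 0}])

```text
clock: 25.48
tcp_pos: [0.4772, 0.2703, 0.1769]
eef_rot: [-0.001, 0.229, 0.973, -0.001]
wrist_force: [0.9, -0.3, -2.2]
finger_gap: 0.0141
```

play_rows(moves=[{"tx": 0, "ty": 0, "tz": 5, "yaw": 0}, {"tx": 0, "ty": 0, "tz": 5, "yaw": 0}, {"tx": 0, "ty": 0, "tz": 4, "yaw": 0}, {"tx": 0, "ty": 0, "tz": 2, "yaw": 0}, {"tx": 0, "ty": 0, "tz": 0, "yaw": 0}])

```text
clock: 26.1
tcp_pos: [0.4758, 0.2695, 0.0161]
eef_rot: [-0.003, 0.23, 0.973, -0.002]
wrist_force: [-0.6, 0.8, -2.7]
finger_gap: 0.0139
```

```bash
python3 - <<'E'
from h import *
st(); f=grab("wrist"); inhand(f)
E
```

```text
t 26.10 p [0.4758 0.2695 0.0161] th 153.5 F [-0.6  0.8 -2.7] gap 0.0139 q6 0.86
head: n 6771 top z rel tcp 0.0076 tilt xy [ 0.001 -0.002] x max 0.0831 slot floor x 0.0447 centre y at .06 -0.0029 slope -0.003 width 0.0403
```

Underside is about 4 mm below the TCP, so roughly 11 mm remain.

play_rows(moves=[{"tx": 0, "ty": 0, "tz": 0.6, "yaw": 0}, {"tx": 0, "ty": 0, "tz": 0.3, "yaw": 0}, {"tx": 0, "ty": 0, "tz": 0, "yaw": 0}])

```text
clock: 26.52
tcp_pos: [0.4787, 0.271, 0.0102]
eef_rot: [0.0, 0.23, 0.973, 0.0]
wrist_force: [-0.4, -0.5, -2.9]
finger_gap: 0.0141
```

play_rows(moves=[{"tx": 0, "ty": 0, "tz": 0.2, "yaw": 0}, {"tx": 0, "ty": 0, "tz": 0, "yaw": 0}, {"tx": 0, "ty": 0, "tz": 0, "yaw": 0}])

```text
clock: 26.9
tcp_pos: [0.4786, 0.2709, 0.0079]
eef_rot: [0.0, 0.231, 0.973, 0.0]
wrist_force: [-0.8, -0.1, -2.5]
finger_gap: 0.0142
```

play_rows(moves=[{"tx": 0, "ty": 0, "tz": 0.2, "yaw": 0}, {"tx": 0, "ty": 0, "tz": 0, "yaw": 0}, {"tx": 0, "ty": 0, "tz": 0, "yaw": 0}])

```text
clock: 27.28
tcp_pos: [0.4785, 0.2708, 0.0058]
eef_rot: [-0.0, 0.231, 0.973, -0.0]
wrist_force: [-0.6, 0.4, -2.5]
finger_gap: 0.0141
```

play_rows(moves=[{"tx": 0, "ty": 0, "tz": 0.15, "yaw": 0}, {"tx": 0, "ty": 0, "tz": 0, "yaw": 0}, {"tx": 0, "ty": 0, "tz": 0, "yaw": 0}])

```text
clock: 27.65
tcp_pos: [0.4785, 0.2709, 0.0043]
eef_rot: [-0.0, 0.231, 0.973, -0.0]
wrist_force: [0.1, 0.5, -3.1]
finger_gap: 0.014
```

play_rows(moves=[{"tx": 0, "ty": 0, "tz": 0.15, "yaw": 0}, {"tx": 0, "ty": 0, "tz": 0, "yaw": 0}, {"tx": 0, "ty": 0, "tz": 0, "yaw": 0}])

```text
clock: 28.02
tcp_pos: [0.4786, 0.2709, 0.004]
eef_rot: [0.0, 0.231, 0.973, 0.0]
wrist_force: [-2.8, -0.2, 5.8]
finger_gap: 0.0136
```

play_rows(moves=[{"tx": 0, "ty": 0, "tz": 0, "yaw": 0}, {"tx": 0, "ty": 0, "tz": 0, "yaw": 0}, {"tx": 0, "ty": 0, "tz": 0, "yaw": 0}, {"tx": 0, "ty": 0, "tz": 0, "yaw": 0}], claw=0.2)

```text
clock: 28.52
tcp_pos: [0.4785, 0.2708, 0.0027]
eef_rot: [-0.0, 0.231, 0.973, -0.0]
wrist_force: [0.7, -0.7, -0.0]
finger_gap: 0.0512
```

play_rows(moves=[{"tx": 0, "ty": 0, "tz": -3, "yaw": 0}, {"tx": 0, "ty": 0, "tz": -6, "yaw": 0}, {"tx": 0, "ty": 0, "tz": -6, "yaw": 0}, {"tx": 0, "ty": 0, "tz": -5, "yaw": 0}, {"tx": 0, "ty": 0, "tz": 0, "yaw": 0}])

```text
clock: 29.15
tcp_pos: [0.4821, 0.2724, 0.2083]
eef_rot: [0.004, 0.231, 0.973, 0.003]
wrist_force: [-0.7, 0.7, 0.2]
finger_gap: 0.051
```

```bash
python3 - <<'E'
from h import *
st(); f=grab("wrist"); w=world(f); P=spanner_pose(f,w,.48,.27); print(len(P),fit(P[::max(1,len(P)//1500)]))
g=grab("top"); save("z.png",g,None,1.5); w2=world(g)
try: check(g)
except Exception as e: print(e)
m=(w[...,2]>.005)&(np.hypot(w[...,0]-.48,w[...,1]-.27)<.09)&(w[...,2]<.03); q=w[m]; c=np.linalg.lstsq(np.c_[q[:,:2],np.ones(len(q))],q[:,2],rcond=None)[0]; print("top z",np.median(q[:,2]),"tilt",c[:2])
E
```

```text
t 29.15 p [0.4821 0.2724 0.2083] th 153.3 F [-0.7  0.7  0.2] gap 0.0510 q6 0.86
2316 (array([0.47757852, 0.27015979]), np.float64(333.12634836014405), np.float64(0.001195259099356882))
tang 58 [ 0.5605 -0.0588  0.0876] [array([562., -58.]), array([27.9, 12.6]), np.float64(1.4)]
pin 18 [ 0.6727 -0.0651  0.0922] [array([673.1, -64.2]), array([10.3,  9.6]), np.float64(86.0)]
ball 42 [ 0.4811 -0.0398  0.0564] [array([482.3, -39.9]), array([18.4, 15.9]), np.float64(3.2)]
ball r 0.0840 ang 168.5
top z 0.013025093804273191 tilt [-0.00149965 -0.00462774]
```

View pics/z.png

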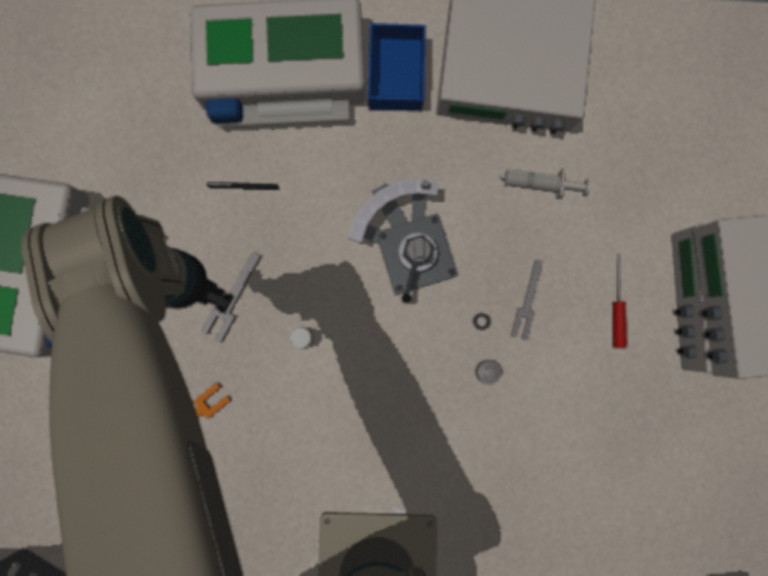

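The top view shows the spanner flat at (232,295), the lever pointing towards the robot with its ball at (407,297), and the visible bystanders where they were. Handing in.

```bash
python3 -c "
from rig import bot
print(bot.finish_job())"
```

```text
the job is handed in; nothing more can be done
None
```

I finished the job and handed it in at about 29 s of the 72 s allowed; the hand-in gives no verdict.

**What I did:**
- I gripped the big steel spanner on the left and fitted it on the tang, after one sideways correction of 1.3 mm. It seated on the shoulder with its underside at about 69 mm.
- I swung it clockwise until the handle met the stop pin, then released it.
- I pushed the lever clockwise with shut fingers until the force rose to 7–9 N and the fingers stalled, which I took as the nut's hard end.
- I gripped the spanner again, lifted it off and laid it back close to where it first lay.

**Last checks:**

| Item | Measured | Needed |
|---|---|---|
| Locknut | about 1.08–1.10 rad | 1.02 rad or more |
| Spindle | about +0.04 to +0.07 rad | within ±0.15 rad |
| Spanner on bench | top face at 13 mm (12 mm thick), tilt under 0.005 rad | underside below 6 mm, tilt below 0.08 rad |
| Spanner's distance from spindle axis | about 340 mm | at least 100 mm |

The gripper was about 0.2 m above the spanner, touching nothing. The bystanders visible in the last top view had not moved by eye. The arm hid the fuse box, though nothing I did went near it.

**What failed or disagreed:**
- The first lowering caught on the tang's edge.
- The first re-grip on the tester caught only the handle's top edge, so I opened and gripped again 5 mm lower.
- While pushing the lever, the view was partly hidden and some fits disagreed. The spanner fit was unusable, and one tang reading put the spindle at about 0.11 rad; later readings put it at 0.04–0.08 rad.
- At the end the wrist and top cameras differed by about 1.4° on the tang and the ball.

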